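# Sort the biscuits, cool the crate

### The arm

A 7-joint arm with a two-finger parallel gripper is mounted at the origin on the work surface. World frame = base frame: x ahead of the robot, y to its left, z up, the work surface at z = 0. Lengths are in m, angles in degrees, forces in N, time in s.
With the tool pointing down it reaches from about 0.425 to 0.875 m from the base axis. Payload 4.7 kg.
Tool frame: the origin (TCP) lies between the finger pads, 19 mm behind the fingertips; this is the grasp point; z points along the fingers, y is the line along which they close (so a half turn about z gives the same grasp; the last joint's range is limited). The gripper opens to 87 mm and grips with 3 to 60 N. Pads are 19 mm wide; open, the fingers measure 117 mm over their backs; the gripper's body (75 mm by 190 mm) begins 51 mm behind the grasp point.
Start: joints at [-63.535, 18.392, -4.016, 83.108, 1.295, 78.541, -3.26], TCP at [0.281, 0.586, 0.241] pointing down, gripper open.
Joint ranges: [-163.93, 163.93], [-17.29, 119.83], [-79.2, 71.16], [3.27, 140.29], [-89.18, 269.18], [5.43, 117.66], [-154.24, 154.24]. Speed limits (degrees/s): [147.25, 147.25, 180, 180, 180, 180, 180].

### API

Orientations are given as [roll, pitch, yaw] about the fixed x, y, z axes, in that order (R = Rz(yaw) Ry(pitch) Rx(roll)).
In Python, from cell import env gives the robot as it stands. The module is installed in compiled form; this text tells all that it offers.
- The arm moves only by the tool send_rows, never from a script. Its arguments are lists of equal length, an entry for each row: "xyz": the shift along the tool's x, y, z in m, a list of three; "rotation": the turn, a rotation vector about the tool's x, y, z in rad, a list of three; "jaw": the opening, from 0 (shut) to 1 (fully open). A call has 1 to 20 rows; each row shifts and turns the commanded pose from where the row before left it, along the tool's axes as they then stand; what a row does not reach is not made up. A row lasts 1/10 s, in which the tool goes at most 50 mm and 8.59 degrees, less where a joint would pass 70% of its speed; a pose out of reach is approached as far as the arm can. A call is refused whole if a number of a shift passes 0.05 or a number of a turn 0.15, either way. A call with a gripper value outside its range is refused whole. The fingers move at their own pace and stop on an object; "newtons" is the grip in N (left out, the last holds). Time passes only in rows, so rows that do not move let the fingers close. It gives the time, the measured TCP pose, the force, the opening and the grip force at its end, in the units of the state.
- env.get_obs(): the state, without advancing time (a new reading comes with each control period).
- env.read_camera(name): name is "scene" or "side" or "wrist"; returns a dict with "image" (420x560x3 uint8, blue, green, red), "fx", "fy", "cx", "cy" (pixels), "R" (3x3) and "t" (3): a world point X has camera coordinates R X + t. Camera axes: x right, y down, z forward; pixel columns grow to the right and rows downward; lengths in m; the calibration is good to about 2 mm. A picture is of the moment at which its call begins. There is no depth.
- env.sign_off(): hands the job in; it is judged then, once.
The state is a dict: "time_s": time; "qpos": joint angles; "joint_velocities": joint speeds; "effort": joint torques, N m; "tool_pos": TCP position; "tool_rot": TCP orientation; "force": force on the tool from outside, world axes, zero at the start; "wrist_torque": the same for the moment, N m; "grip_width": finger opening in m; "grasp_force": force on a finger pad.
Only numpy, scipy, OpenCV 4.12 (cv2) and the standard library are available. Lean on these libraries where they do the work, as an engineer would, in place of code of your own. Each camera call takes 0.05 s, during which the arm holds its last target. There are 200 camera calls.

### The job

Sort the loose red-and-black biscuits by shape: lay every oblong one flat inside the grey crate on the rollers, and every round one flat in the steel tray. When all are sorted, slide the crate along the rollers until it is fully home against the end stop of the cooling bay, and only then turn the timer dial so that its white pointer points at the red mark. Leave the ring cutter and the other things on the bench where they are.

Things in the scene. Friction and masses are not known exactly. Their poses are not given: they have to be found in the camera images.
- bar1: oblong two-tone biscuit (one long half red, the other black), hard-baked, 90 long (its x) x 40 wide (its y) x 26 mm thick; origin at the centre of its underside, z up; may be absent
- bar2: oblong two-tone biscuit (one long half red, the other black), hard-baked, 90 long (its x) x 40 wide (its y) x 26 mm thick; origin at the centre of its underside, z up; may be absent
- bar3: oblong two-tone biscuit (one long half red, the other black), hard-baked, 90 long (its x) x 40 wide (its y) x 26 mm thick; origin at the centre of its underside, z up; may be absent
- round1: round biscuit, black with a red centre spot, hard-baked, 60 mm across, 26 mm thick; origin at the centre of its underside, z up; may be absent
- round2: round biscuit, black with a red centre spot, hard-baked, 60 mm across, 26 mm thick; origin at the centre of its underside, z up; may be absent
- round3: round biscuit, black with a red centre spot, hard-baked, 60 mm across, 26 mm thick; origin at the centre of its underside, z up; may be absent
- crate: loose grey plastic crate standing on the rollers, open at the top: outside 130 (its x) x 222 (its y) x 60 mm high, walls and floor 5 mm thick (rim 3.5 mm proud); origin at the centre of its underside, which is 45 mm above the bench; its y runs along the roller line
- line: fixed roller line: 11 free metal rollers (tops 45 mm above the bench) between two aluminium rails along its y, from y -230 to +230 mm; origin at bench level under its middle. Rails' inner faces at x +-72 mm, tops 60 mm high; a low lip, 55 mm high, crosses the -y end (y -242 to -230). Its +y half is the cooling bay. A crate fully home has its origin at y +119 mm of this frame
- bay_stop (a point): centre of the bay's end stop at roller height: the face, towards the line's -y, of a fan panel 180 wide x 160 mm high at the line's y +230 mm. The bay has steel cheeks outside the rails (outer faces x +-90 mm, 90 mm high, y 12 to 238 mm of the line)
- tray: fixed shallow steel tray lined with parchment, outside 130 (its x) x 210 (its y) x 25 mm high, walls and floor 4 mm; origin at the centre of its underside, on the bench
- timer: fixed white cooling-timer box 110 x 110 x 50 mm on the bench, carrying the dial on its top; origin at the centre of its underside
- dial_grip (a point): on the dial's vertical axis, 82 mm above the bench, where its grip is best pinched (TCP height). The grip is an upright black bar 58 long x 16 wide, from 60 to 96 mm above the bench, over a disc of 60 mm diameter whose top is 60 mm above the bench
- dial_mark (a point): the one red index mark on the timer's face, 41 mm from the dial's axis, 52 mm above the bench
- dial (a joint): dial angle, rad, 0 to 4.2, growing clockwise seen from above. At 0 the grip bar lies along the timer's x with its white pointer end towards the timer's -x; the pointer points at the red mark at 1.80
- cutter: bystander among the biscuits: hollow steel ring cutter, 64 mm across, 30 mm high; origin at the centre of its underside
- clip: bystander: black bulldog clip, 95 x 20 x 18 mm with its steel tail; origin under its black part
- jar: bystander: glass jar, 72 mm across, 100 mm high; origin at the centre of its underside
- bowl: bystander: steel bowl, 150 mm across, 70 mm high; origin at the centre of its underside
- brush: bystander: pastry brush, 200 mm long, lying; origin under its middle
- tape: bystander: roll of grey tape, 100 mm across, 45 mm high; origin at the centre of its underside
- scraper: bystander: steel bench scraper with a black grip, about 140 x 120 x 24 mm; origin near its middle
Things that resemble listed ones, but are neither listed nor needed, are in the scene too. Leave any blue look-alike of the bar1 alone.

How it is judged:
By the outcome, as a careful person would: the job done as asked, in the order asked, and still so for the second after the job is handed in, with the robot touching nothing.
Of bar1, bar2, bar3, round1, round2, round3 only 4 to 6 are there at a start; the rules pass over those that are not, and their reading is None.
At some moment in a run one of bar1, bar2, bar3, round1, round2, round3 may be knocked a few centimetres aside while the robot is not near it.
Once in a run the grip may slacken for a moment while it holds something.
It also fails if it takes over 210 s, if anything falls off the work surface, if the arm or the gripper's body presses on something with over 40 N, if the wrist force passes 120 N, or if a joint passes its speed limit or range.

## Working session

There is one attempt and no reset: what is moved stays moved. The work goes in short steps, Python scripts to look and compute and a tool call to move; the robot and the scene stay as the last step left them, time stands still between calls to the robot, and variables do not carry over. Pictures are saved under pics/ and viewed, at most 16 in all, crops included, and the job is handed in when it is done.

Besides the shell and the picture viewer there is one more tool, called as name(argument=value, ...) on one line, values as JSON. send_rows: Moves the arm, as the interface text tells. Its arguments: {"type":"object","properties":{"xyz":{"type":"array"},"rotation":{"type":"array"},"jaw":{"type":"array"},"newtons":{"type":"number"}},"required":["xyz","rotation","jaw"]}

```bash
mkdir -p pics; cat > h.py <<'E'
import numpy as np,cv2
from cell import env
def ray(c,u,v,z):
    d=np.array([(u-c['cx'])/c['fx'],(v-c['cy'])/c['fy'],1.]);R=np.array(c['R']);t=np.array(c['t'])
    o=-R.T@t;d=R.T@d
    return o+d*(z-o[2])/d[2]
def proj(c,X):
    p=np.array(c['R'])@np.array(X)+np.array(c['t']);return c['fx']*p[0]/p[2]+c['cx'],c['fy']*p[1]/p[2]+c['cy']
E
python3 - <<'E'
from h import *
for n in("scene","side","wrist"):
    c=env.read_camera(n);cv2.imwrite(f'pics/{n}0.png',c['image']);print(n,c['fx'],c['cx'],c['cy'],(-np.array(c['R']).T@np.array(c['t'])).round(3),np.array(c['R']).round(2).tolist())
o=env.get_obs();print(o)
E
```

```text
scene 468.1717642741768 280.91436317355135 207.79333837372198 [ 1.1   -0.361  1.346] [[0.53, 0.85, -0.0], [0.74, -0.46, -0.48], [-0.41, 0.25, -0.88]]
side 492.81461515521687 279.0132891574888 207.52879275541397 [ 0.189 -1.135  1.041] [[0.97, -0.26, -0.02], [-0.17, -0.59, -0.79], [0.19, 0.76, -0.62]]
wrist 356.0197437341909 280.84386898964834 209.44942972411727 [0.211 0.619 0.385] [[0.43, 0.9, -0.0], [0.86, -0.41, 0.28], [0.26, -0.12, -0.96]]
{'time_s': 0.15, 'qpos': array([-63.53466912,  18.42941663,  -4.0174013 ,  83.157073  ,
         1.29497117,  78.54160001,  -3.25928493]), 'joint_velocities': array([ 0.02259244, -0.1385878 ,  0.04637005, -0.21434366,  0.11069232,
       -0.04040804,  0.02627636]), 'effort': array([ 4.25580834e-05, -4.91794610e+01, -4.04585302e-01, -3.12875891e+01,
       -6.40318519e-02,  4.04580042e-02,  1.05285305e-04]), 'tool_pos': array([0.28130089, 0.58555399, 0.24042726]), 'tool_rot': array([-1.79917132e+02,  4.39242506e-03,  1.54346510e+02]), 'force': array([ 0.44697457, -1.00729485,  0.45493881]), 'wrist_torque': array([-0.04835144, -0.0049761 ,  0.04431611]), 'grasp_force': 0.0, 'grip_width': 0.08686971895537828}
```

View pics/scene0.png

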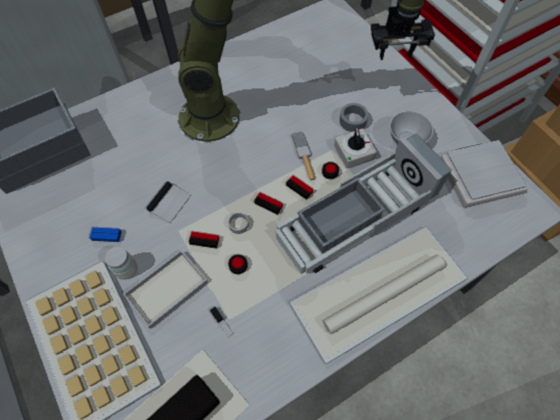

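View pics/side0.png

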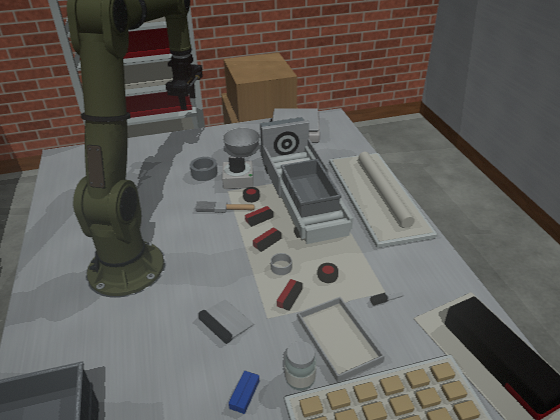

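The scene picture shows three bars at about (204,240), (268,203) and (299,187). There are two rounds at (237,264) and (331,171), and the cutter is at (239,223). The crate is at (340,215), the tray at (168,288) and the timer at (357,147). The blue look-alike is at (106,235). The side view agrees.

```bash
python3 - <<'E'
from h import *
s=cv2.imread('pics/scene0.png');cv2.imwrite('pics/z1.png',cv2.resize(s[90:320,120:420],None,fx=2.6,fy=2.6,interpolation=cv2.INTER_CUBIC))
for n in("scene","side"):
    c=env.read_camera(n);im=c['image'].astype(int)
    b,g,r=im[...,0],im[...,1],im[...,2]
    m=((r>90)&(g<60)&(b<60)).astype(np.uint8)
    k,_,st,ce=cv2.connectedComponentsWithStats(m)
    for i in range(1,k):
        if 15<st[i,4]<600: print(n,st[i].tolist(),ce[i].round(1),ray(c,*ce[i],.026).round(3))
E
```

```text
scene [422, 10, 56, 50, 207] [450.3  34.7] [0.162 1.021 0.026]
scene [398, 50, 54, 51, 146] [425.2  76.2] [0.283 0.787 0.026]
scene [326, 164, 10, 8, 65] [330.3 167.6] [0.435 0.243 0.026]
scene [290, 176, 23, 16, 111] [301.3 183.5] [0.435 0.125 0.026]
scene [258, 193, 25, 14, 120] [269.7 199.3] [0.432 0.005 0.026]
scene [190, 232, 29, 8, 134] [204.1 235.4] [ 0.434 -0.236  0.026]
scene [232, 257, 11, 11, 93] [237.1 262.2] [ 0.567 -0.192  0.026]
side [39, 0, 10, 7, 38] [43.6  2.4] [-0.527  2.962  0.026]
side [201, 0, 11, 4, 25] [205.6   1. ] [0.62  2.623 0.026]
side [216, 0, 10, 3, 16] [219.8   0.7] [0.719 2.597 0.026]
side [285, 0, 7, 8, 17] [287.7   3.4] [1.17  2.377 0.026]
side [308, 0, 15, 6, 51] [313.5   2.1] [1.353 2.351 0.026]
side [325, 0, 7, 4, 17] [328.3   1.4] [1.459 2.335 0.026]
side [380, 0, 25, 9, 168] [391.5   3.9] [1.857 2.139 0.026]
side [34, 3, 6, 4, 16] [36.6  4.7] [-0.57   2.916  0.026]
side [231, 4, 6, 4, 22] [233.3   5.5] [0.791 2.449 0.026]
side [200, 6, 8, 10, 41] [204.5  11. ] [0.578 2.384 0.026]
side [192, 8, 10, 9, 25] [196.2  12.2] [0.519 2.375 0.026]
side [
[... 5659 characters left out ...]
974  0.026]
side [72, 126, 6, 5, 16] [ 74.5 127.9] [-0.192  0.898  0.026]
side [57, 128, 7, 6, 20] [ 60.6 130.4] [-0.248  0.892  0.026]
side [41, 130, 12, 3, 17] [ 47. 131.] [-0.303  0.903  0.026]
side [69, 137, 11, 5, 19] [ 74.2 139.2] [-0.187  0.798  0.026]
side [59, 138, 9, 6, 26] [ 62.5 140.7] [-0.233  0.799  0.026]
side [26, 142, 12, 7, 49] [ 31.5 144.9] [-0.353  0.8    0.026]
side [246, 189, 10, 5, 41] [250.6 191. ] [0.435 0.241 0.026]
side [245, 207, 24, 11, 82] [256.8 211.7] [0.43  0.121 0.026]
side [253, 228, 24, 15, 102] [264.5 235. ] [0.427 0.001 0.026]
side [322, 266, 12, 8, 78] [327.6 269.3] [ 0.567 -0.194  0.026]
side [277, 279, 19, 24, 158] [286.2 290.7] [ 0.43  -0.241  0.026]
```

View pics/z1.png

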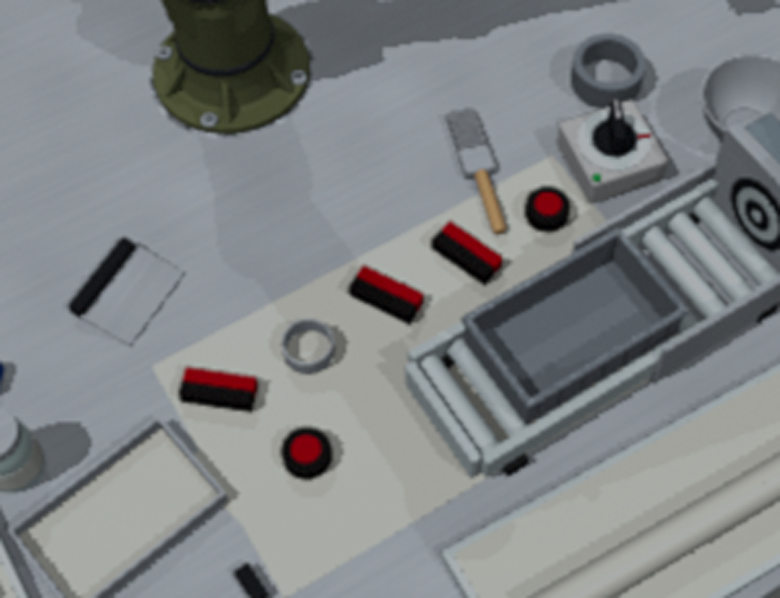

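The zoomed crop shows the crate mid-line with the fan panel at upper right. The dial mark is at zoomed (643,136) and the tray corners are at zoomed (17,525), (158,425) and (230,492). I'll turn these into positions.

```bash
python3 - <<'E'
from h import *
c=env.read_camera("scene")
def z(n,pts,h):
    print(n,[ray(c,u/2.6+120,v/2.6+90,h).round(3)[:2].tolist() for u,v in pts])
z('crate rim L,T,R,B',[(468,320),(620,235),(685,310),(528,414)],.1085)
z('tray L,T,R',[(17,525),(158,425),(232,490)],.025)
z('timer L,B,R',[(560,128),(598,202),(674,158)],.05)
z('mark',[(643,136)],.052); z('dial disc',[(615,140)],.06)
z('rail -x/-y end: L, B',[(408,362),(480,470)],.06)
z('rail bend near cheeks',[(655,368),(575,245)],.06)
z('red bars',[(184,371),(256,380),(254,410)],.026)
z('panel',[(715,118),(720,185)],.16)
z('cutter',[(308,338)],.03)
z('blue',[(0,375)],.02)
E
```

```text
crate rim L,T,R,B [[0.562, 0.035], [0.562, 0.253], [0.685, 0.255], [0.697, 0.027]]
tray L,T,R [[0.477, -0.514], [0.45, -0.324], [0.568, -0.288]]
timer L,B,R [[0.36, 0.314], [0.482, 0.287], [0.478, 0.412]]
mark [[0.43, 0.398]]
dial disc [[0.419, 0.358]]
rail -x/-y end: L, B [[0.551, -0.04], [0.709, -0.042]]
rail bend near cheeks [[0.711, 0.202], [0.523, 0.22]]
red bars [[0.404, -0.267], [0.46, -0.199], [0.494, -0.219]]
panel [[0.51, 0.425], [0.591, 0.368]]
cutter [[0.446, -0.119]]
blue [[0.288, -0.458]]
```

send_rows(xyz=[[0, 0, -0.01], [0, 0, -0.01], [0, 0, -0.01], [-0.014, -0.038, -0.01], [-0.014, -0.038, -0.01], [-0.014, -0.038, -0.01], [-0.014, -0.038, -0.01], [-0.014, -0.038, -0.01], [-0.014, -0.038, -0.01], [-0.014, -0.038, -0.01], [-0.014, -0.038, -0.01], [-0.014, -0.038, -0.01], [-0.014, -0.038, -0.01], [-0.014, -0.038, -0.01], [-0.014, -0.038, -0.01], [-0.014, -0.038, -0.01], [-0.014, -0.038, 0], [-0.014, -0.038, 0], [-0.014, -0.038, 0], [0, 0, 0]], rotation=[[0, 0, -0.149], [0, 0, -0.149], [0, 0, -0.149], [0, 0, 0], [0, 0, 0], [0, 0, 0], [0, 0, 0], [0, 0, 0], [0, 0, 0], [0, 0, 0], [0, 0, 0], [0, 0, 0], [0, 0, 0], [0, 0, 0], [0, 0, 0], [0, 0, 0], [0, 0, 0], [0, 0, 0], [0, 0, 0], [0, 0, 0]], jaw=[1, 1, 1, 1, 1, 1, 1, 1, 1, 1, 1, 1, 1, 1, 1, 1, 1, 1, 1, 1])

```text
time_s: 2.3
tool_pos: [0.5055, -0.0292, 0.4014]
tool_rot: [-179.8, 0.1, 179.3]
force: [0.3, 0.2, -0.5]
grip_width: 0.087
grasp_force: 0.0
```

```bash
cat >> h.py <<'E'
def find(c,h=.026):
    """biscuits: red comps -> rays; bars: minAreaRect of red+black near"""
    im=c['image'].astype(int);b,g,r=im[...,0],im[...,1],im[...,2]
    red=((r>80)&(g<60)&(b<60)).astype(np.uint8)
    k,_,st,ce=cv2.connectedComponentsWithStats(red);out=[]
    for i in range(1,k):
        if st[i,4]<60: continue
        m=(_==i).astype(np.uint8)
        cn=cv2.findContours(m,cv2.RETR_EXTERNAL,cv2.CHAIN_APPROX_NONE)[0][0]
        w=np.array([ray(c,*p,h)[:2] for p in cn[:,0]],np.float32)
        if abs(w[:,0]-.5).max()>.4 or abs(w[:,1]).max()>.5: continue
        (x,y),(a,bb),_a=cv2.minAreaRect(w)
        box=cv2.boxPoints(cv2.minAreaRect(w));e=box[1]-box[0];f=box[2]-box[1]
        if np.hypot(*f)>np.hypot(*e): e=f
        yaw=np.degrees(np.arctan2(e[1],e[0]))%180
        out.append((x,y,max(a,bb),min(a,bb),yaw));print('red c=(%.3f,%.3f) %.3fx%.3f yaw %.1f'%out[-1],'px',ce[i].round(0))
    return out
def go(x,y,z,yaw):
    """totals in final (turned) tool axes"""
    o=env.get_obs();p=o['tool_pos'];y0=o['tool_rot'][2]
    d=np.radians((yaw-y0+180)%360-180);a=np.radians(yaw)
    w=np.array([x,y,z])-p
    print('rotz %.3f'%-d,'xyz',np.round([w[0]*np.cos(a)+w[1]*np.sin(a),w[0]*np.sin(a)-w[1]*np.cos(a),-w[2]],4))
E
python3 - <<'E'
from h import *
o=env.get_obs();print(o['tool_pos'].round(3),o['tool_rot'].round(1),o['time_s'])
c=env.read_camera("wrist");cv2.imwrite('pics/w1.png',c['image']);find(c)
E
```

```text
[ 0.506 -0.029  0.401] [-1.798e+02  1.000e-01  1.793e+02] 2.3
red c=(0.428,0.002) 0.089x0.020 yaw 29.4 px [303. 103.]
red c=(0.431,0.122) 0.089x0.020 yaw 18.8 px [389. 104.]
red c=(0.431,-0.239) 0.089x0.020 yaw 49.1 px [132. 108.]
red c=(0.435,0.239) 0.035x0.032 yaw 89.3 px [473. 107.]
red c=(0.567,-0.197) 0.034x0.031 yaw 89.4 px [172. 201.]
```

View pics/w1.png

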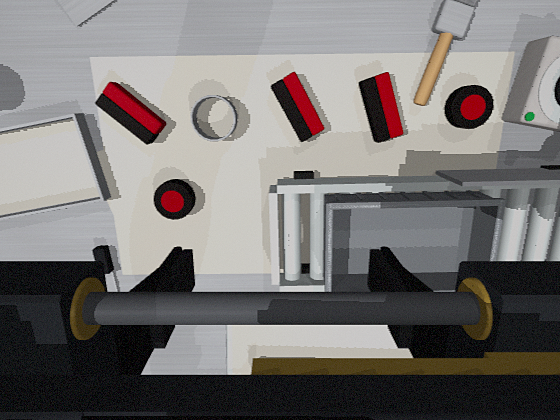

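The wrist picture shows all five biscuits. The bars are at px (130,112), (298,105) and (382,105), and the rounds at (172,201) and (470,107). Red strips measure 89x20 mm, as expected, but the crate is partly hidden. I'll look from above the crate next.

send_rows(xyz=[[-0.02, 0.03, 0], [-0.02, 0.03, 0], [-0.02, 0.03, 0], [-0.02, 0.03, 0], [-0.02, 0.03, 0], [-0.02, 0.03, 0], [0, 0, 0], [0, 0, 0]], rotation=[[0, 0, 0], [0, 0, 0], [0, 0, 0], [0, 0, 0], [0, 0, 0], [0, 0, 0], [0, 0, 0], [0, 0, 0]], jaw=[1, 1, 1, 1, 1, 1, 1, 1])

```text
time_s: 3.15
tool_pos: [0.6246, 0.16, 0.4001]
tool_rot: [-180.0, -0.1, -179.8]
force: [0.4, 0.1, 1.3]
grip_width: 0.087
grasp_force: 0.0
```

```bash
python3 - <<'E'
from h import *
c=env.read_camera("wrist");np.savez('c2.npz',**{k:np.array(v) for k,v in c.items()})
cv2.imwrite('pics/w2.png',cv2.resize(c['image'][:300],(784,420),interpolation=cv2.INTER_CUBIC));find(c)
go(.434,.1125,.12,198.8)
E
```

```text
red c=(0.439,0.009) 0.063x0.020 yaw 29.1 px [167.  21.]
red c=(0.443,0.126) 0.064x0.020 yaw 19.1 px [256.  24.]
red c=(0.434,0.239) 0.034x0.033 yaw 90.1 px [342.  15.]
red c=(0.420,0.407) 0.016x0.007 yaw 67.5 px [472.   4.]
red c=(0.455,-0.208) 0.023x0.012 yaw 167.6 px [ 4. 32.]
red c=(0.566,-0.197) 0.034x0.033 yaw 168.3 px [ 29. 118.]
rotz -0.328 xyz [0.1952 0.018  0.2809]
```

View pics/w2.png

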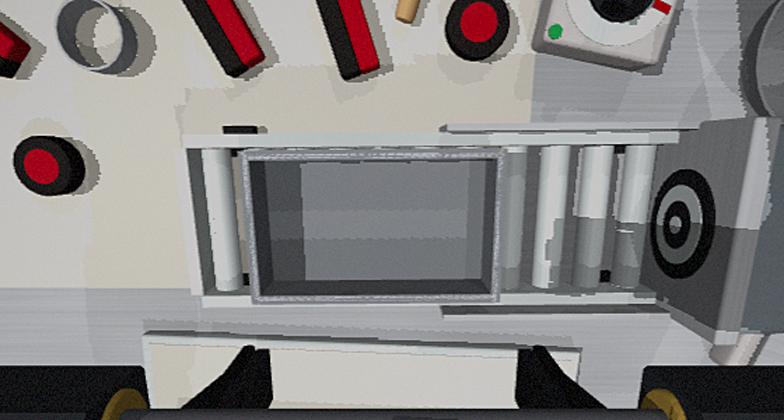

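The picture shows the crate rim corners at zoomed (242,152), (508,152), (500,300) and (255,302). The fan panel target is at (675,222), and the line's left end runs from (184,140) to (194,297).

```bash
python3 - <<'E'
from h import *
c=dict(np.load('c2.npz'))
def z(n,pts,h):
    print(n,[ray(c,u/1.4,v/1.4,h).round(4)[:2].tolist() for u,v in pts])
for h in (.105,):z('crate',[(242,152),(508,152),(500,300),(255,302)],h)
z('rail tops near edge: upper L/ R, lower L/R (inner)',[(185,147),(430,143),(206,295),(650,296),(205,306),(440,303)],.06)
z('lip',[(183,147),(193,296)],.055)
z('target',[(675,222)],.125)
z('cheek top inner',[(442,130),(442,312)],.09)
z('timer corners B',[(535,50),(655,66)],.05)
E
```

```text
crate [[0.551, 0.0305], [0.5504, 0.2564], [0.6819, 0.2579], [0.6845, 0.0315]]
rail tops near edge: upper L/ R, lower L/R (inner) [[0.5472, -0.0355], [0.543, 0.1932], [0.6914, -0.0308], [0.6911, 0.42], [0.7031, -0.033], [0.6992, 0.2071]]
lip [[0.5472, -0.0394], [0.694, -0.0462]]
target [[0.6066, 0.3965]]
cheek top inner [[0.5324, 0.2012], [0.6988, 0.2063]]
timer corners B [[0.4621, 0.287], [0.4751, 0.3975]]
```

send_rows(xyz=[[0, 0, 0], [0, 0, 0], [0, 0, 0], [0.028, 0.0025, 0.03], [0.028, 0.0025, 0.04], [0.028, 0.0025, 0.04], [0.028, 0.0025, 0.04], [0.028, 0.0025, 0.04], [0.028, 0.0025, 0.04], [0.028, 0.0025, 0.04], [0, 0, 0], [0, 0, 0]], rotation=[[0, 0, -0.11], [0, 0, -0.11], [0, 0, -0.11], [0, 0, 0], [0, 0, 0], [0, 0, 0], [0, 0, 0], [0, 0, 0], [0, 0, 0], [0, 0, 0], [0, 0, 0], [0, 0, 0]], jaw=[0.65, 0.65, 0.65, 0.65, 0.65, 0.65, 0.65, 0.65, 0.65, 0.65, 0.65, 0.65])

```text
time_s: 4.4
tool_pos: [0.4329, 0.11, 0.1312]
tool_rot: [180.0, -0.0, -161.2]
force: [1.3, -0.9, 0.3]
grip_width: 0.0564
grasp_force: 0.0
```

```bash
python3 - <<'E'
from h import *
c=env.read_camera("wrist");find(c)
go(.434,.1125,.022,198.8)
E
```

```text
red c=(0.427,0.002) 0.089x0.021 yaw 29.0 px [138. 157.]
red c=(0.429,0.122) 0.091x0.019 yaw 19.0 px [298. 212.]
red c=(0.423,0.235) 0.031x0.009 yaw 108.8 px [441. 256.]
rotz 0.000 xyz [0.0006 0.002  0.1109]
```

send_rows(xyz=[[0, 0.002, 0.03], [0, 0, 0.03], [0, 0, 0.03], [0, 0, 0.019], [0, 0, 0], [0, 0, 0], [0, 0, 0], [0, 0, 0], [0, 0, 0], [0, 0, 0], [0, 0, 0], [0, 0, -0.02], [0, 0, -0.04], [0, 0, -0.04], [0, 0, -0.03], [0, 0, 0]], rotation=[[0, 0, 0], [0, 0, 0], [0, 0, 0], [0, 0, 0], [0, 0, 0], [0, 0, 0], [0, 0, 0], [0, 0, 0], [0, 0, 0], [0, 0, 0], [0, 0, 0], [0, 0, 0], [0, 0, 0], [0, 0, 0], [0, 0, 0], [0, 0, 0]], jaw=[0.65, 0.65, 0.65, 0.65, 0.65, 0.3, 0.3, 0.3, 0.3, 0.3, 0.3, 0.3, 0.3, 0.3, 0.3, 0.3], newtons=40)

```text
time_s: 6.05
tool_pos: [0.4363, 0.1137, 0.1571]
tool_rot: [179.9, 0.5, -161.1]
force: [-0.3, 0.1, -1.1]
grip_width: 0.0394
grasp_force: 40.0
```

```bash
python3 - <<'E'
from h import *
go(.617,.205,.15,180)
E
```

```text
rotz 0.329 xyz [-0.1807  0.0913  0.0071]
```

send_rows(xyz=[[0, 0, 0], [0, 0, 0], [0, 0, 0], [-0.03, 0.015, 0], [-0.03, 0.015, 0], [-0.03, 0.015, 0], [-0.03, 0.015, 0], [-0.03, 0.015, 0], [-0.03, 0.015, 0], [0, 0, 0], [0, 0, 0]], rotation=[[0, 0, 0.11], [0, 0, 0.11], [0, 0, 0.11], [0, 0, 0], [0, 0, 0], [0, 0, 0], [0, 0, 0], [0, 0, 0], [0, 0, 0], [0, 0, 0], [0, 0, 0]], jaw=[0.3, 0.3, 0.3, 0.3, 0.3, 0.3, 0.3, 0.3, 0.3, 0.3, 0.3])

```text
time_s: 7.15
tool_pos: [0.6127, 0.2023, 0.1506]
tool_rot: [-179.9, -0.1, 180.0]
force: [-0.6, -0.4, -1.1]
grip_width: 0.0396
grasp_force: 40.0
```

```bash
python3 - <<'E'
from h import *
go(.617,.205,.076,180);c=env.read_camera("wrist");cv2.imwrite('pics/w3.png',c['image'])
print(env.get_obs()['grip_width'])
E
```

```text
rotz -0.000 xyz [-0.0043  0.0027  0.0746]
0.039585212056460796
```

View pics/w3.png

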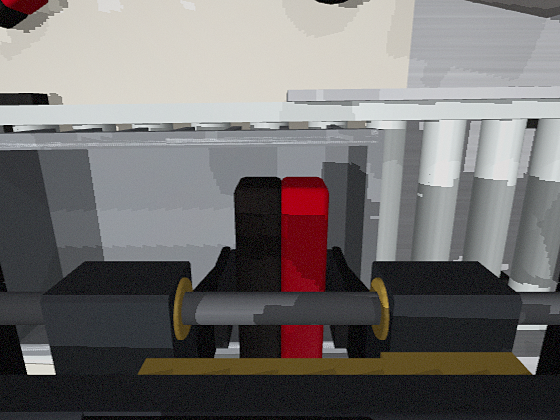

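The picture shows the bar held straight between the fingers, px 235–328, with the crate's far wall at px 350–365, so it's clear to lower.

send_rows(xyz=[[-0.004, 0, 0.02], [0, 0, 0.025], [0, 0, 0.02], [0, 0, 0.009], [0, 0, 0], [0, 0, 0], [0, 0, 0], [0, 0, 0], [0, 0, 0], [0, 0, -0.02], [0, 0, -0.03], [0, 0, -0.03], [0, 0, 0]], rotation=[[0, 0, 0], [0, 0, 0], [0, 0, 0], [0, 0, 0], [0, 0, 0], [0, 0, 0], [0, 0, 0], [0, 0, 0], [0, 0, 0], [0, 0, 0], [0, 0, 0], [0, 0, 0], [0, 0, 0]], jaw=[0.3, 0.3, 0.3, 0.3, 0.3, 0.3, 0.54, 0.54, 0.54, 0.54, 0.54, 0.54, 0.54])

```text
time_s: 8.5
tool_pos: [0.6205, 0.2034, 0.164]
tool_rot: [179.8, 0.5, 179.9]
force: [0.7, -0.9, -0.2]
grip_width: 0.0469
grasp_force: 0.0
```

```bash
python3 - <<'E'
from h import *
c=env.read_camera("scene");find(c);go(.433,-.007,.13,209.3)
E
```

```text
red c=(0.436,0.243) 0.033x0.030 yaw 145.5 px [331. 168.]
red c=(0.433,0.005) 0.088x0.018 yaw 29.2 px [270. 200.]
red c=(0.614,0.239) 0.057x0.015 yaw 179.1 px [361. 207.]
red c=(0.435,-0.236) 0.087x0.017 yaw 49.1 px [204. 236.]
red c=(0.567,-0.191) 0.034x0.033 yaw 58.0 px [237. 262.]
rotz -0.512 xyz [ 0.2652 -0.0921  0.0315]
```

send_rows(xyz=[[0, 0, 0], [0, 0, 0], [0, 0, 0], [0, 0, 0], [0.033, -0.0115, 0], [0.033, -0.0115, 0], [0.033, -0.0115, 0], [0.033, -0.0115, 0.01], [0.033, -0.0115, 0.01], [0.033, -0.0115, 0.01], [0.033, -0.0115, 0], [0.033, -0.0115, 0], [0, 0, 0], [0, 0, 0]], rotation=[[0, 0, -0.128], [0, 0, -0.128], [0, 0, -0.128], [0, 0, -0.128], [0, 0, 0], [0, 0, 0], [0, 0, 0], [0, 0, 0], [0, 0, 0], [0, 0, 0], [0, 0, 0], [0, 0, 0], [0, 0, 0], [0, 0, 0]], jaw=[0.54, 0.65, 0.65, 0.65, 0.65, 0.65, 0.65, 0.65, 0.65, 0.65, 0.65, 0.65, 0.65, 0.65])

```text
time_s: 9.95
tool_pos: [0.4317, -0.007, 0.1279]
tool_rot: [180.0, 0.0, -150.8]
force: [0.2, 0.6, 0.9]
grip_width: 0.0566
grasp_force: 0.0
```

```bash
python3 - <<'E'
from h import *
c=env.read_camera("wrist");find(c);go(.433,-.007,.022,209.3)
E
```

```text
red c=(0.448,-0.206) 0.021x0.008 yaw 16.6 px [  4. 101.]
red c=(0.426,0.001) 0.092x0.019 yaw 29.3 px [295. 211.]
rotz -0.000 xyz [-0.0003 -0.0009  0.1061]
```

send_rows(xyz=[[0, 0, 0.03], [0, 0, 0.03], [0, 0, 0.03], [0, 0, 0.014], [0, 0, 0], [0, 0, 0], [0, 0, 0], [0, 0, 0], [0, 0, 0], [0, 0, 0], [0, 0, 0], [0, 0, -0.02], [0, 0, -0.04], [0, 0, -0.04], [0, 0, -0.03], [0, 0, 0]], rotation=[[0, 0, 0], [0, 0, 0], [0, 0, 0], [0, 0, 0], [0, 0, 0], [0, 0, 0], [0, 0, 0], [0, 0, 0], [0, 0, 0], [0, 0, 0], [0, 0, 0], [0, 0, 0], [0, 0, 0], [0, 0, 0], [0, 0, 0], [0, 0, 0]], jaw=[0.65, 0.65, 0.65, 0.65, 0.65, 0.3, 0.3, 0.3, 0.3, 0.3, 0.3, 0.3, 0.3, 0.3, 0.3, 0.3], newtons=40)

```text
time_s: 11.6
tool_pos: [0.435, -0.0068, 0.1584]
tool_rot: [-179.8, 0.5, -150.7]
force: [0.8, -0.5, -0.6]
grip_width: 0.0396
grasp_force: 40.0
```

```bash
python3 - <<'E'
from h import *
go(.617,.083,.15,180);find(env.read_camera("scene"))
E
```

```text
rotz 0.511 xyz [-0.182   0.0898  0.0084]
red c=(0.602,0.238) 0.091x0.022 yaw 179.6 px [359. 205.]
red c=(0.435,-0.236) 0.087x0.017 yaw 49.1 px [204. 236.]
red c=(0.567,-0.192) 0.033x0.030 yaw 150.4 px [237. 262.]
```

send_rows(xyz=[[0, 0, 0], [0, 0, 0], [0, 0, 0], [0, 0, 0], [-0.03, 0.015, 0], [-0.03, 0.015, 0], [-0.03, 0.015, 0], [-0.03, 0.015, 0], [-0.03, 0.015, 0], [-0.032, 0.015, 0], [0, 0, 0], [0, 0, 0]], rotation=[[0, 0, 0.128], [0, 0, 0.128], [0, 0, 0.128], [0, 0, 0.128], [0, 0, 0], [0, 0, 0], [0, 0, 0], [0, 0, 0], [0, 0, 0], [0, 0, 0], [0, 0, 0], [0, 0, 0]], jaw=[0.3, 0.3, 0.3, 0.3, 0.3, 0.3, 0.3, 0.3, 0.3, 0.3, 0.3, 0.3])

```text
time_s: 12.85
tool_pos: [0.613, 0.0828, 0.1514]
tool_rot: [-179.9, -0.3, 180.0]
force: [-0.1, -0.3, -0.8]
grip_width: 0.0394
grasp_force: 40.0
```

```bash
python3 - <<'E'
from h import *
go(.617,.083,.076,180);c=env.read_camera("wrist");cv2.imwrite('pics/w4.png',c['image'])
print(env.get_obs()['grip_width'])
E
```

```text
rotz -0.000 xyz [-0.004   0.0002  0.0754]
0.039824311933159974
```

View pics/w4.png

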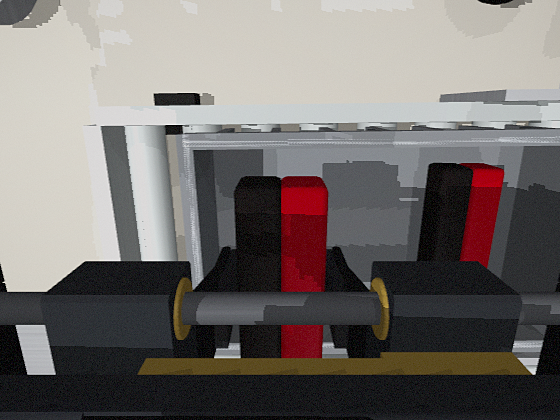

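The first bar lies flat on the right, px 425–502. The held bar is at px 235–328, and the crate's near wall is at px 185–215 with the finger just inside it, so I can lower it.

send_rows(xyz=[[-0.004, 0.001, 0.02], [0, 0, 0.025], [0, 0, 0.02], [0, 0, 0.01], [0, 0, 0], [0, 0, 0], [0, 0, 0], [0, 0, 0], [0, 0, 0], [0, 0, -0.02], [0, 0, -0.03], [0, 0, -0.03], [0, 0, 0]], rotation=[[0, 0, 0], [0, 0, 0], [0, 0, 0], [0, 0, 0], [0, 0, 0], [0, 0, 0], [0, 0, 0], [0, 0, 0], [0, 0, 0], [0, 0, 0], [0, 0, 0], [0, 0, 0], [0, 0, 0]], jaw=[0.3, 0.3, 0.3, 0.3, 0.3, 0.3, 0.54, 0.54, 0.54, 0.54, 0.54, 0.54, 0.54])

```text
time_s: 14.2
tool_pos: [0.6214, 0.0844, 0.1648]
tool_rot: [179.9, 0.5, 179.9]
force: [0.5, -0.4, 0.1]
grip_width: 0.047
grasp_force: 0.0
```

```bash
python3 - <<'E'
from h import *
c=env.read_camera("scene");find(c);go(.4385,-.2455,.13,49.1)
E
```

```text
red c=(0.606,0.239) 0.059x0.015 yaw 179.6 px [360. 206.]
red c=(0.612,0.115) 0.054x0.015 yaw 0.0 px [329. 225.]
red c=(0.435,-0.236) 0.087x0.017 yaw 49.1 px [204. 236.]
red c=(0.567,-0.191) 0.033x0.033 yaw 60.4 px [237. 262.]
rotz 2.284 xyz [-0.3682  0.0787  0.0324]
```

send_rows(xyz=[[0, 0, 0], [0, 0, 0], [0, 0, 0], [0, 0, 0], [0, 0, 0], [0, 0, 0], [0, 0, 0], [0, 0, 0], [0, 0, 0], [0, 0, 0], [0, 0, 0], [0, 0, 0], [0, 0, 0], [0, 0, 0], [0, 0, 0], [0, 0, 0], [0, 0, 0]], rotation=[[0, 0, 0.143], [0, 0, 0.143], [0, 0, 0.143], [0, 0, 0.143], [0, 0, 0.143], [0, 0, 0.143], [0, 0, 0.143], [0, 0, 0.143], [0, 0, 0.143], [0, 0, 0.143], [0, 0, 0.143], [0, 0, 0.143], [0, 0, 0.143], [0, 0, 0.143], [0, 0, 0.143], [0, 0, 0.139], [0, 0, 0]], jaw=[0.54, 0.65, 0.65, 0.65, 0.65, 0.65, 0.65, 0.65, 0.65, 0.65, 0.65, 0.65, 0.65, 0.65, 0.65, 0.65, 0.65])

```text
time_s: 15.95
tool_pos: [0.6177, 0.084, 0.1582]
tool_rot: [-180.0, 0.1, 49.1]
force: [0.1, 0.9, 0.3]
grip_width: 0.0565
grasp_force: 0.0
```

send_rows(xyz=[[-0.037, 0.008, 0], [-0.037, 0.008, 0], [-0.037, 0.008, 0], [-0.037, 0.008, 0], [-0.037, 0.008, 0], [-0.037, 0.008, 0.01], [-0.037, 0.008, 0.01], [-0.037, 0.008, 0.01], [-0.037, 0.008, 0], [-0.036, 0.007, 0], [0, 0, 0], [0, 0, 0]], rotation=[[0, 0, 0], [0, 0, 0], [0, 0, 0], [0, 0, 0], [0, 0, 0], [0, 0, 0], [0, 0, 0], [0, 0, 0], [0, 0, 0], [0, 0, 0], [0, 0, 0], [0, 0, 0]], jaw=[0.65, 0.65, 0.65, 0.65, 0.65, 0.65, 0.65, 0.65, 0.65, 0.65, 0.65, 0.65])

```text
time_s: 17.15
tool_pos: [0.4357, -0.247, 0.129]
tool_rot: [-180.0, -0.0, 49.1]
force: [0.8, 1.1, -0.5]
grip_width: 0.0568
grasp_force: 0.0
```

```bash
python3 - <<'E'
from h import *
c=env.read_camera("wrist");find(c);go(.4385,-.2455,.022,49.1);print(env.get_obs()['qpos'].round(0))
E
```

```text
red c=(0.566,-0.197) 0.035x0.031 yaw 139.1 px [384.  27.]
red c=(0.431,-0.239) 0.090x0.020 yaw 48.9 px [268. 207.]
rotz 0.002 xyz [0.0017 0.0013 0.107 ]
[-20.   6.  49. 113.  -5.  63.  -9.]
```

send_rows(xyz=[[0.001, 0.001, 0.03], [0.001, 0, 0.03], [0, 0, 0.03], [0, 0, 0.015], [0, 0, 0], [0, 0, 0], [0, 0, 0], [0, 0, 0], [0, 0, 0], [0, 0, 0], [0, 0, 0], [0, 0, -0.02], [0, 0, -0.04], [0, 0, -0.04], [0, 0, -0.03], [0, 0, 0]], rotation=[[0, 0, 0], [0, 0, 0], [0, 0, 0], [0, 0, 0], [0, 0, 0], [0, 0, 0], [0, 0, 0], [0, 0, 0], [0, 0, 0], [0, 0, 0], [0, 0, 0], [0, 0, 0], [0, 0, 0], [0, 0, 0], [0, 0, 0], [0, 0, 0]], jaw=[0.65, 0.65, 0.65, 0.65, 0.65, 0.3, 0.3, 0.3, 0.3, 0.3, 0.3, 0.3, 0.3, 0.3, 0.3, 0.3], newtons=40)

```text
time_s: 18.8
tool_pos: [0.4411, -0.2471, 0.1586]
tool_rot: [179.6, -0.3, 49.1]
force: [-0.3, -0.2, -0.7]
grip_width: 0.0394
grasp_force: 40.0
```

```bash
python3 - <<'E'
from h import *
go(.617,.1435,.155,0)
c=env.read_camera("scene")
im=c['image'].astype(int);m=((im[...,2]>80)&(im[...,1]<60)&(im[...,0]<60)).astype(np.uint8)
k,_,st,ce=cv2.connectedComponentsWithStats(m)
for i in range(1,k):
    if st[i,4]>50 and 150<ce[i][1]: print(st[i].tolist(),ray(c,*ce[i],.076).round(3))
E
```

```text
rotz 0.857 xyz [ 0.1759 -0.3906  0.0036]
[326, 164, 10, 9, 75] [0.461 0.22  0.076]
[348, 194, 22, 24, 172] [0.622 0.215 0.076]
[317, 212, 22, 24, 181] [0.623 0.096 0.076]
[232, 257, 11, 11, 98] [ 0.587 -0.199  0.076]
```

send_rows(xyz=[[0, 0, 0], [0, 0, 0], [0, 0, 0], [0, 0, 0], [0, 0, 0], [0, 0, 0], [0.018, -0.039, 0], [0.018, -0.039, 0], [0.018, -0.039, 0], [0.018, -0.039, 0], [0.018, -0.039, 0], [0.018, -0.039, 0], [0.018, -0.039, 0], [0.018, -0.039, 0], [0.018, -0.039, 0], [0.018, -0.039, 0], [0, 0, 0], [0, 0, 0]], rotation=[[0, 0, 0.143], [0, 0, 0.143], [0, 0, 0.143], [0, 0, 0.143], [0, 0, 0.143], [0, 0, 0.142], [0, 0, 0], [0, 0, 0], [0, 0, 0], [0, 0, 0], [0, 0, 0], [0, 0, 0], [0, 0, 0], [0, 0, 0], [0, 0, 0], [0, 0, 0], [0, 0, 0], [0, 0, 0]], jaw=[0.3, 0.3, 0.3, 0.3, 0.3, 0.3, 0.3, 0.3, 0.3, 0.3, 0.3, 0.3, 0.3, 0.3, 0.3, 0.3, 0.3, 0.3])

```text
time_s: 20.65
tool_pos: [0.6174, 0.145, 0.1517]
tool_rot: [179.9, 0.2, 0.1]
force: [-0.2, 0.4, -1.4]
grip_width: 0.0396
grasp_force: 40.0
```

```bash
python3 - <<'E'
from h import *
go(.617,.1445,.076,0);c=env.read_camera("wrist");cv2.imwrite('pics/w5.png',c['image'])
print(env.get_obs()['grip_width'])
E
```

```text
rotz 0.002 xyz [-0.0004  0.0005  0.0757]
0.03978623600324782
```

View pics/w5.png

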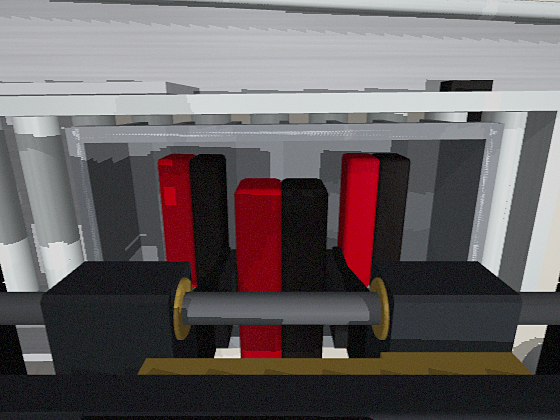

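The held bar, px 235–328, is centred between the two placed bars at 160–228 and 341–410. I'll lower it in the middle.

send_rows(xyz=[[0, 0.0015, 0.02], [0, 0, 0.02], [0, 0, 0.015], [0, 0, 0.01], [0, 0, 0.01], [0, 0, 0], [0, 0, 0], [0, 0, 0], [0, 0, 0], [0, 0, 0], [0, 0, -0.02], [0, 0, -0.03], [0, 0, -0.03], [0, 0, 0]], rotation=[[0, 0, 0], [0, 0, 0], [0, 0, 0], [0, 0, 0], [0, 0, 0], [0, 0, 0], [0, 0, 0], [0, 0, 0], [0, 0, 0], [0, 0, 0], [0, 0, 0], [0, 0, 0], [0, 0, 0], [0, 0, 0]], jaw=[0.3, 0.3, 0.3, 0.3, 0.3, 0.3, 0.3, 0.54, 0.54, 0.54, 0.54, 0.54, 0.54, 0.54])

```text
time_s: 22.1
tool_pos: [0.6215, 0.1431, 0.1645]
tool_rot: [-179.8, -0.5, -0.0]
force: [0.6, 0.0, 0.3]
grip_width: 0.047
grasp_force: 0.0
```

```bash
python3 - <<'E'
from h import *
go(.50,.20,.25,0);go(.435,.241,.13,90)
c=env.read_camera("wrist");cv2.imwrite('pics/w6.png',c['image'])
E
```

```text
rotz -0.000 xyz [-0.1215 -0.0569 -0.0855]
rotz -1.571 xyz [ 0.0979 -0.1865  0.0345]
```

View pics/w6.png

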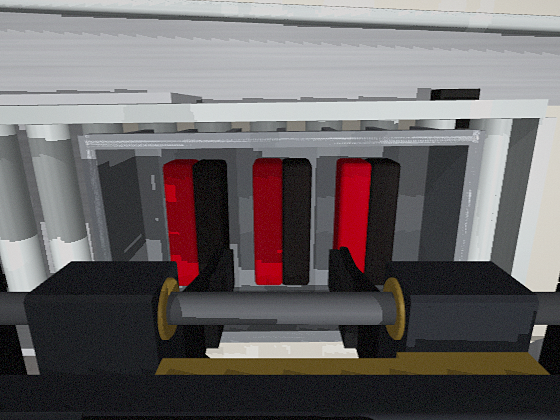

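The picture shows three bars lying flat and parallel in the crate, at px 163–228, 253–310 and 335–400. Next are the rounds. At the one beside the timer I'll grip diagonally (yaw 45) to clear the timer and the cheek.

```bash
python3 - <<'E'
from h import *
go(.435,.241,.165,45)
E
```

```text
rotz -0.786 xyz [-0.0617 -0.2003 -0.0028]
```

send_rows(xyz=[[0, 0, 0], [0, 0, 0], [0, 0, 0], [0, 0, 0], [0, 0, 0], [0, 0, 0], [-0.0105, -0.0335, 0], [-0.0105, -0.0335, 0], [-0.0105, -0.0335, 0], [-0.0105, -0.0335, 0], [-0.0105, -0.0335, 0], [-0.0105, -0.0335, 0], [0, 0, 0], [0, 0, 0]], rotation=[[0, 0, -0.131], [0, 0, -0.131], [0, 0, -0.131], [0, 0, -0.131], [0, 0, -0.131], [0, 0, -0.131], [0, 0, 0], [0, 0, 0], [0, 0, 0], [0, 0, 0], [0, 0, 0], [0, 0, 0], [0, 0, 0], [0, 0, 0]], jaw=[0.54, 0.54, 0.87, 0.87, 0.87, 0.87, 0.87, 0.87, 0.87, 0.87, 0.87, 0.87, 0.87, 0.87])

```text
time_s: 23.55
tool_pos: [0.431, 0.2405, 0.1588]
tool_rot: [-180.0, 0.0, 45.1]
force: [0.7, 0.4, -0.3]
grip_width: 0.0756
grasp_force: 0.0
```

```bash
python3 - <<'E'
from h import *
c=env.read_camera("wrist");cv2.imwrite('pics/w7.png',c['image']);r=find(c);go(.435,.24,.023,45);
E
```

```text
red c=(0.630,0.194) 0.078x0.025 yaw 179.5 px [519.  62.]
red c=(0.420,0.405) 0.018x0.008 yaw 64.4 px [109.  58.]
red c=(0.607,0.121) 0.030x0.025 yaw 179.4 px [546. 155.]
red c=(0.434,0.238) 0.034x0.034 yaw 135.1 px [286. 203.]
rotz 0.000 xyz [0.0023 0.002  0.1359]
```

View pics/w7.png

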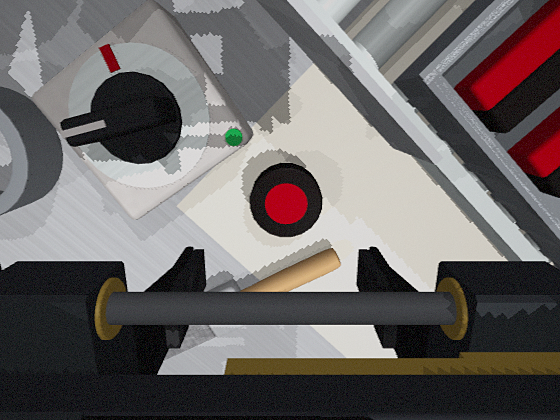

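The picture shows the round at px (286,203), 70 px across. The timer corner at (250,140) and brush handle at (338,258) are both clear of the fingers' line. The dial pointer's white end is at (75,130) and the red mark at (109,57).

send_rows(xyz=[[0.002, 0.001, 0.035], [0, 0, 0.035], [0, 0, 0.035], [0, 0, 0.022], [0, 0, 0.006], [0, 0, 0], [0, 0, 0], [0, 0, 0], [0, 0, 0], [0, 0, 0], [0, 0, 0], [0, 0, 0], [0, 0, -0.02], [0, 0, -0.04], [0, 0, -0.04], [0, 0, -0.04], [0, 0, 0]], rotation=[[0, 0, 0], [0, 0, 0], [0, 0, 0], [0, 0, 0], [0, 0, 0], [0, 0, 0], [0, 0, 0], [0, 0, 0], [0, 0, 0], [0, 0, 0], [0, 0, 0], [0, 0, 0], [0, 0, 0], [0, 0, 0], [0, 0, 0], [0, 0, 0], [0, 0, 0]], jaw=[0.87, 0.87, 0.87, 0.87, 0.87, 0.87, 0.5, 0.5, 0.5, 0.5, 0.5, 0.5, 0.5, 0.5, 0.5, 0.5, 0.5], newtons=40)

```text
time_s: 25.3
tool_pos: [0.4369, 0.243, 0.172]
tool_rot: [180.0, -0.6, 45.0]
force: [1.3, -0.7, -0.1]
grip_width: 0.0591
grasp_force: 40.0
```

```bash
python3 - <<'E'
from h import *
go(.50,-.30,.28,45)
E
```

```text
rotz 0.000 xyz [-0.3393  0.4286 -0.108 ]
```

send_rows(xyz=[[-0.024, 0.031, -0.008], [-0.024, 0.031, -0.008], [-0.024, 0.031, -0.008], [-0.024, 0.031, -0.008], [-0.024, 0.031, -0.008], [-0.024, 0.031, -0.008], [-0.024, 0.031, -0.008], [-0.024, 0.031, -0.008], [-0.024, 0.031, -0.008], [-0.024, 0.031, -0.008], [-0.024, 0.031, -0.008], [-0.024, 0.031, -0.008], [-0.024, 0.031, -0.008], [-0.024, 0.031, -0.008], [0, 0, 0], [0, 0, 0]], rotation=[[0, 0, 0], [0, 0, 0], [0, 0, 0], [0, 0, 0], [0, 0, 0], [0, 0, 0], [0, 0, 0], [0, 0, 0], [0, 0, 0], [0, 0, 0], [0, 0, 0], [0, 0, 0], [0, 0, 0], [0, 0, 0], [0, 0, 0], [0, 0, 0]], jaw=[0.5, 0.5, 0.5, 0.5, 0.5, 0.5, 0.5, 0.5, 0.5, 0.5, 0.5, 0.5, 0.5, 0.5, 0.5, 0.5])

```text
time_s: 26.9
tool_pos: [0.5025, -0.3043, 0.2771]
tool_rot: [-179.9, 0.1, 44.9]
force: [0.5, 0.5, -0.1]
grip_width: 0.0595
grasp_force: 40.0
```

```bash
python3 - <<'E'
from h import *
c=env.read_camera("side");np.savez('s3.npz',**{k:np.array(v) for k,v in c.items()})
cv2.imwrite('pics/s3.png',cv2.resize(c['image'][240:410,240:450],None,fx=3,fy=3,interpolation=cv2.INTER_CUBIC))
print(env.get_obs()['grip_width'])
E
```

```text
0.05902474571071629
```

View pics/s3.png

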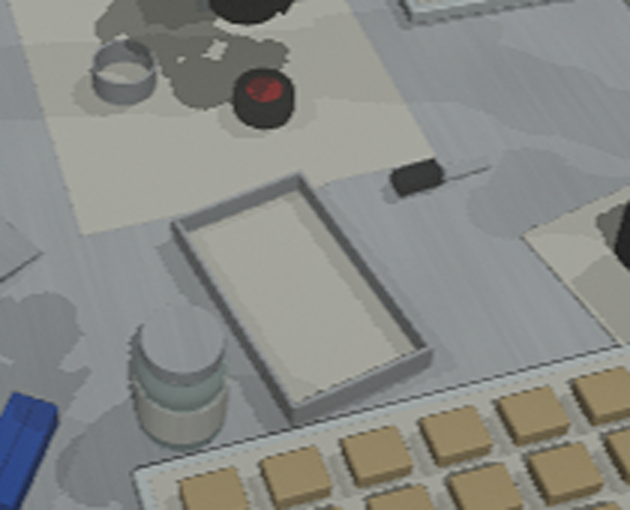

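The side crop shows the tray's rim corners at zoomed (173,222), (301,177), (432,352) and (293,410). The held round has left its original place, and round2 is at (264,90).

```bash
python3 - <<'E'
from h import *
c=dict(np.load('s3.npz'))
p=np.array([ray(c,u/3+240,v/3+240,.025)[:2] for u,v in [(173,222),(301,177),(432,352),(293,410)]])
print(p.round(3),np.linalg.norm(np.diff(p,axis=0),axis=1),p.mean(0))
d=(p[0]+p[1]-p[2]-p[3])/2;d/=np.linalg.norm(d);m=p.mean(0);print('y axis',d)
for s in(.047,-.047):print(m+s*d);
print(ray(c,264/3+240,90/3+240,.026));t=m-.047*d;go(*t,.10,45)
E
```

```text
[[ 0.437 -0.327]
 [ 0.563 -0.309]
 [ 0.599 -0.51 ]
 [ 0.474 -0.529]] [0.12680865 0.2042028  0.12669169] [ 0.51813221 -0.41874903]
y axis [-0.17740045  0.98413875]
[ 0.50979439 -0.37249451]
[ 0.52647003 -0.46500355]
[ 0.56666771 -0.19739352  0.026     ]
rotz 0.000 xyz [-0.0982  0.1313  0.1771]
```

```bash
python3 - <<'E'
from h import *
c=dict(np.load('s3.npz'))
print('jar',ray(c,180/3+240,345/3+240,.1),ray(c,180/3+240,410/3+240,.01))
E
```

```text
jar [ 0.39052655 -0.50007573  0.1       ] [ 0.39247772 -0.49676357  0.01      ]
```

send_rows(xyz=[[-0.02, 0.026, 0.03], [-0.02, 0.026, 0.03], [-0.02, 0.026, 0.03], [-0.02, 0.026, 0.03], [-0.018, 0.027, 0.005], [0, 0, 0], [0, 0, 0]], rotation=[[0, 0, 0], [0, 0, 0], [0, 0, 0], [0, 0, 0], [0, 0, 0], [0, 0, 0], [0, 0, 0]], jaw=[0.5, 0.5, 0.5, 0.5, 0.5, 0.5, 0.5])

```text
time_s: 27.65
tool_pos: [0.5271, -0.4639, 0.1525]
tool_rot: [-179.9, -0.1, 45.1]
force: [0.1, -0.0, -1.0]
grip_width: 0.0591
grasp_force: 40.0
```

```bash
python3 - <<'E'
from h import *
go(.5265,-.465,.03,45);print(env.get_obs()['grip_width'])
E
```

```text
rotz 0.001 xyz [-0.0012  0.0003  0.1225]
0.059135121098994915
```

send_rows(xyz=[[-0.001, 0, 0.04], [0, 0, 0.04], [0, 0, 0.025], [0, 0, 0.012], [0, 0, 0.004], [0, 0, 0], [0, 0, 0], [0, 0, 0], [0, 0, 0], [0, 0, 0], [0, 0, -0.02], [0, 0, -0.04], [0, 0, -0.04], [0, 0, -0.03], [0, 0, 0]], rotation=[[0, 0, 0], [0, 0, 0], [0, 0, 0], [0, 0, 0], [0, 0, 0], [0, 0, 0], [0, 0, 0], [0, 0, 0], [0, 0, 0], [0, 0, 0], [0, 0, 0], [0, 0, 0], [0, 0, 0], [0, 0, 0], [0, 0, 0]], jaw=[0.5, 0.5, 0.5, 0.5, 0.5, 0.5, 0.5, 0.8, 0.8, 0.8, 0.8, 0.8, 0.8, 0.8, 0.8])

```text
time_s: 29.15
tool_pos: [0.5276, -0.469, 0.1697]
tool_rot: [179.4, -0.0, 45.0]
force: [-0.2, -0.8, 0.5]
grip_width: 0.0696
grasp_force: 0.0
```

```bash
python3 - <<'E'
from h import *
find(env.read_camera("wrist"),.03);find(env.read_camera("side"),.03)
go(.5665,-.195,.155,45)
E
```

```text
red c=(0.525,-0.469) 0.034x0.034 yaw 134.8 px [277. 204.]
red c=(0.636,0.277) 0.091x0.020 yaw 0.1 px [303. 175.]
red c=(0.639,0.214) 0.093x0.019 yaw 0.6 px [309. 185.]
red c=(0.526,-0.467) 0.034x0.032 yaw 14.1 px [349. 349.]
rotz 0.000 xyz [ 0.2205 -0.1638  0.0094]
```

send_rows(xyz=[[0.0315, -0.0235, 0], [0.0315, -0.0235, 0], [0.0315, -0.0235, 0], [0.0315, -0.0235, 0], [0.0315, -0.0235, 0], [0.0315, -0.0235, 0], [0.0315, -0.0235, 0], [0, 0, 0], [0, 0, 0]], rotation=[[0, 0, 0], [0, 0, 0], [0, 0, 0], [0, 0, 0], [0, 0, 0], [0, 0, 0], [0, 0, 0], [0, 0, 0], [0, 0, 0]], jaw=[0.87, 0.87, 0.87, 0.87, 0.87, 0.87, 0.87, 0.87, 0.87])

```text
time_s: 30.15
tool_pos: [0.5654, -0.1922, 0.1614]
tool_rot: [-179.9, 0.1, 45.2]
force: [-0.2, -1.1, 0.4]
grip_width: 0.076
grasp_force: 0.0
```

```bash
python3 - <<'E'
from h import *
r=find(env.read_camera("wrist"))
for q in r:
    if q[2]<.045: go(q[0],q[1],.025,45)
E
```

```text
red c=(0.565,-0.196) 0.034x0.033 yaw 135.2 px [285. 206.]
rotz 0.001 xyz [-0.001   0.0019  0.1367]
```

send_rows(xyz=[[-0.001, 0.002, 0.035], [0, 0, 0.035], [0, 0, 0.035], [0, 0, 0.025], [0, 0, 0.006], [0, 0, 0], [0, 0, 0], [0, 0, 0], [0, 0, 0], [0, 0, 0], [0, 0, 0], [0, 0, 0], [0, 0, -0.02], [0, 0, -0.04], [0, 0, -0.04], [0, 0, -0.04], [0, 0, 0]], rotation=[[0, 0, 0], [0, 0, 0], [0, 0, 0], [0, 0, 0], [0, 0, 0], [0, 0, 0], [0, 0, 0], [0, 0, 0], [0, 0, 0], [0, 0, 0], [0, 0, 0], [0, 0, 0], [0, 0, 0], [0, 0, 0], [0, 0, 0], [0, 0, 0], [0, 0, 0]], jaw=[0.87, 0.87, 0.87, 0.87, 0.87, 0.87, 0.5, 0.5, 0.5, 0.5, 0.5, 0.5, 0.5, 0.5, 0.5, 0.5, 0.5], newtons=40)

```text
time_s: 31.9
tool_pos: [0.5694, -0.1976, 0.172]
tool_rot: [179.5, -0.3, 45.0]
force: [0.2, 0.2, -0.3]
grip_width: 0.0591
grasp_force: 40.0
```

```bash
python3 - <<'E'
from h import *
go(.51,-.371,.155,45)
E
```

```text
rotz 0.000 xyz [-0.1647  0.0806  0.017 ]
```

send_rows(xyz=[[-0.0275, 0.0135, 0], [-0.0275, 0.0135, 0], [-0.0275, 0.0135, 0], [-0.0275, 0.0135, 0], [-0.0275, 0.0135, 0], [-0.0275, 0.0135, 0], [0, 0, 0], [0, 0, 0]], rotation=[[0, 0, 0], [0, 0, 0], [0, 0, 0], [0, 0, 0], [0, 0, 0], [0, 0, 0], [0, 0, 0], [0, 0, 0]], jaw=[0.5, 0.5, 0.5, 0.5, 0.5, 0.5, 0.5, 0.5])

```text
time_s: 32.7
tool_pos: [0.5061, -0.3703, 0.1654]
tool_rot: [-179.9, -0.0, 44.9]
force: [1.2, -0.2, -1.7]
grip_width: 0.0593
grasp_force: 40.0
```

```bash
python3 - <<'E'
from h import *
find(env.read_camera("side"),.03)
go(.51,-.371,.03,45);print(env.get_obs()['grip_width'])
E
```

```text
red c=(0.627,0.278) 0.071x0.019 yaw 0.1 px [300. 176.]
red c=(0.636,0.214) 0.087x0.018 yaw 179.8 px [308. 185.]
red c=(0.526,-0.467) 0.034x0.032 yaw 14.1 px [349. 349.]
rotz 0.001 xyz [0.0007 0.0035 0.1354]
0.05878733061938409
```

send_rows(xyz=[[0.001, 0.003, 0.04], [0, 0, 0.04], [0, 0, 0.035], [0, 0, 0.015], [0, 0, 0.004], [0, 0, 0], [0, 0, 0], [0, 0, 0], [0, 0, 0], [0, 0, 0], [0, 0, -0.02], [0, 0, -0.04], [0, 0, -0.04], [0, 0, -0.04], [0, 0, 0]], rotation=[[0, 0, 0], [0, 0, 0], [0, 0, 0], [0, 0, 0], [0, 0, 0], [0, 0, 0], [0, 0, 0], [0, 0, 0], [0, 0, 0], [0, 0, 0], [0, 0, 0], [0, 0, 0], [0, 0, 0], [0, 0, 0], [0, 0, 0]], jaw=[0.5, 0.5, 0.5, 0.5, 0.5, 0.5, 0.5, 0.8, 0.8, 0.8, 0.8, 0.8, 0.8, 0.8, 0.8])

```text
time_s: 34.25
tool_pos: [0.5121, -0.3742, 0.1787]
tool_rot: [179.4, -0.2, 45.0]
force: [-0.6, -0.8, -0.3]
grip_width: 0.0695
grasp_force: 0.0
```

```bash
python3 - <<'E'
from h import *
c=env.read_camera("wrist");find(c,.03);cv2.imwrite('pics/w8.png',c['image'])
go(.619,.0,.17,90)
E
```

```text
red c=(0.510,-0.373) 0.034x0.033 yaw 134.8 px [276. 199.]
red c=(0.536,-0.467) 0.033x0.011 yaw 103.5 px [373. 252.]
red c=(0.515,-0.459) 0.023x0.006 yaw 44.9 px [349. 262.]
rotz -0.785 xyz [0.3729 0.1079 0.0057]
```

View pics/w8.png

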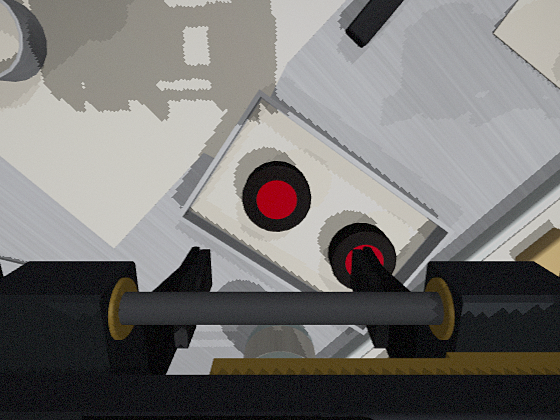

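The picture shows both rounds flat in the tray, at px (276,199) and (363,255). Now I'll push the crate with closed fingers.

send_rows(xyz=[[0, 0, 0], [0, 0, 0], [0, 0, 0], [0, 0, 0], [0, 0, 0], [0, 0, 0], [0.037, 0.011, 0], [0.037, 0.011, 0], [0.037, 0.011, 0], [0.037, 0.011, 0], [0.037, 0.011, 0], [0.037, 0.011, 0], [0.037, 0.011, 0], [0.037, 0.011, 0], [0.037, 0.011, 0], [0.037, 0.011, 0], [0, 0, 0], [0, 0, 0]], rotation=[[0, 0, -0.131], [0, 0, -0.131], [0, 0, -0.131], [0, 0, -0.131], [0, 0, -0.131], [0, 0, -0.131], [0, 0, 0], [0, 0, 0], [0, 0, 0], [0, 0, 0], [0, 0, 0], [0, 0, 0], [0, 0, 0], [0, 0, 0], [0, 0, 0], [0, 0, 0], [0, 0, 0], [0, 0, 0]], jaw=[0.8, 0.5, 0, 0, 0, 0, 0, 0, 0, 0, 0, 0, 0, 0, 0, 0, 0, 0])

```text
time_s: 36.1
tool_pos: [0.6188, 0.0001, 0.1708]
tool_rot: [-179.9, 0.0, 90.2]
force: [-0.2, -0.6, 0.7]
grip_width: 0.0003
grasp_force: 0.0
```

```bash
python3 - <<'E'
from h import *
go(.619,0,.086,90)
find(env.read_camera("side"),.03)
E
```

```text
rotz 0.004 xyz [-0.0001  0.0002  0.0848]
red c=(0.512,-0.371) 0.034x0.029 yaw 164.3 px [330. 319.]
red c=(0.527,-0.467) 0.032x0.032 yaw 164.4 px [349. 349.]
```

send_rows(xyz=[[0, 0, 0.03], [0, 0, 0.03], [0, 0, 0.025], [0, 0, 0], [0.008, 0, 0], [0.008, 0, 0], [0.008, 0, 0], [0.008, 0, 0], [0.008, 0, 0], [0.008, 0, 0], [0.008, 0, 0], [0.008, 0, 0], [0.008, 0, 0], [0.008, 0, 0], [0.008, 0, 0], [0.008, 0, 0], [0.008, 0, 0], [0.008, 0, 0], [0.008, 0, 0], [0, 0, 0]], rotation=[[0, 0, 0], [0, 0, 0], [0, 0, 0], [0, 0, 0], [0, 0, 0], [0, 0, 0], [0, 0, 0], [0, 0, 0], [0, 0, 0], [0, 0, 0], [0, 0, 0], [0, 0, 0], [0, 0, 0], [0, 0, 0], [0, 0, 0], [0, 0, 0], [0, 0, 0], [0, 0, 0], [0, 0, 0], [0, 0, 0]], jaw=[0, 0, 0, 0, 0, 0, 0, 0, 0, 0, 0, 0, 0, 0, 0, 0, 0, 0, 0, 0])

```text
time_s: 38.15
tool_pos: [0.6189, 0.1218, 0.0869]
tool_rot: [-180.0, -0.1, 90.2]
force: [-0.8, 0.8, 0.3]
grip_width: 0.0006
grasp_force: 0.0
```

send_rows(xyz=[[0.006, 0, 0], [0.006, 0, 0], [0.006, 0, 0], [0.005, 0, 0], [0.005, 0, 0], [0.005, 0, 0], [0.004, 0, 0], [0.004, 0, 0], [0, 0, 0]], rotation=[[0, 0, 0], [0, 0, 0], [0, 0, 0], [0, 0, 0], [0, 0, 0], [0, 0, 0], [0, 0, 0], [0, 0, 0], [0, 0, 0]], jaw=[0, 0, 0, 0, 0, 0, 0, 0, 0])

```text
time_s: 39.05
tool_pos: [0.6193, 0.1612, 0.0874]
tool_rot: [180.0, -0.1, 90.1]
force: [-1.0, 0.0, 0.5]
grip_width: 0.0004
grasp_force: 0.0
```

send_rows(xyz=[[0.004, 0, 0], [0.004, 0, 0], [0.004, 0, 0], [0.003, 0, 0], [0.003, 0, 0], [0, 0, 0]], rotation=[[0, 0, 0], [0, 0, 0], [0, 0, 0], [0, 0, 0], [0, 0, 0], [0, 0, 0]], jaw=[0, 0, 0, 0, 0, 0])

```text
time_s: 39.65
tool_pos: [0.6194, 0.1788, 0.0875]
tool_rot: [180.0, -0.1, 90.1]
force: [0.9, -1.2, 0.6]
grip_width: 0.0004
grasp_force: 0.4
```

```bash
python3 - <<'E'
from h import *
c=env.read_camera("wrist");a=c['image'][:300]
s=env.read_camera("scene")['image'][120:280,260:460]
v=np.vstack([cv2.resize(a,(560,300)),cv2.resize(s,(375,300))if 0 else cv2.copyMakeBorder(cv2.resize(s,(375,300)),0,0,0,185,cv2.BORDER_CONSTANT)])
cv2.imwrite('pics/m9.png',v)
E
```

```text
(no output)
```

View pics/m9.png

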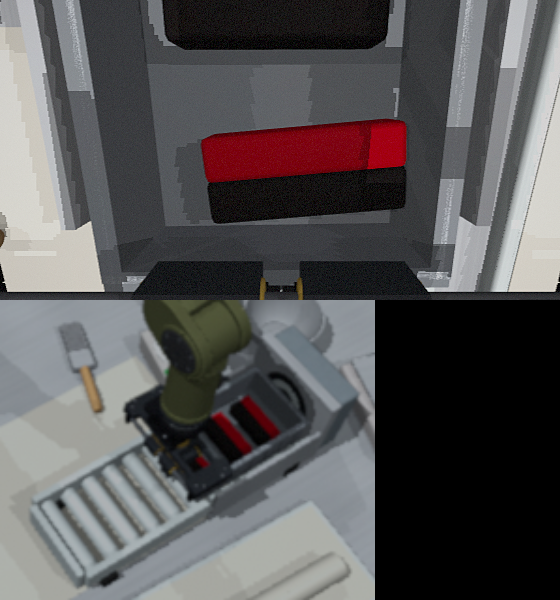

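The upper panel shows the crate ahead of the fingers with its bars still flat; one is slightly turned. The lower panel shows the crate nearly at the panel. I'll keep pushing gently.

send_rows(xyz=[[0.002, 0, 0], [0.002, 0, 0], [0.002, 0, 0], [0.002, 0, 0], [0, 0, 0]], rotation=[[0, 0, 0], [0, 0, 0], [0, 0, 0], [0, 0, 0], [0, 0, 0]], jaw=[0, 0, 0, 0, 0])

```text
time_s: 40.25
tool_pos: [0.6193, 0.1866, 0.0873]
tool_rot: [180.0, -0.0, 90.1]
force: [0.6, -0.3, 0.7]
grip_width: 0.0002
grasp_force: 0.5
```

send_rows(xyz=[[0.002, 0, 0], [0.002, 0, 0], [0, 0, 0]], rotation=[[0, 0, 0], [0, 0, 0], [0, 0, 0]], jaw=[0, 0, 0])

```text
time_s: 40.55
tool_pos: [0.6192, 0.1905, 0.0873]
tool_rot: [180.0, -0.0, 90.1]
force: [-1.1, -0.9, 1.3]
grip_width: 0.0004
grasp_force: 0.5
```

send_rows(xyz=[[0.002, 0, 0], [0.002, 0, 0], [0, 0, 0]], rotation=[[0, 0, 0], [0, 0, 0], [0, 0, 0]], jaw=[0, 0, 0])

```text
time_s: 40.85
tool_pos: [0.6192, 0.191, 0.0873]
tool_rot: [-180.0, 0.2, 90.0]
force: [-1.9, -6.9, 3.6]
grip_width: 0.0003
grasp_force: 3.3
```

send_rows(xyz=[[0.002, 0, 0], [0.001, 0, 0], [0, 0, 0]], rotation=[[0, 0, 0], [0, 0, 0], [0, 0, 0]], jaw=[0, 0, 0])

```text
time_s: 41.15
tool_pos: [0.6192, 0.191, 0.0873]
tool_rot: [-179.9, 0.4, 89.9]
force: [-1.7, -11.5, 4.5]
grip_width: 0.0001
grasp_force: 5.5
```

Resistance rose to 11.5 N with no further movement, at the expected home position. I'll back off and go to the dial.

send_rows(xyz=[[-0.006, 0, 0], [-0.01, 0, 0], [-0.02, 0, 0], [0, 0, -0.04], [0, 0, -0.04], [0, 0, -0.04], [0, 0, -0.04], [0, 0, -0.04], [0, 0, 0]], rotation=[[0, 0, 0], [0, 0, 0], [0, 0, 0], [0, 0, 0], [0, 0, 0], [0, 0, 0], [0, 0, 0], [0, 0, 0], [0, 0, 0]], jaw=[0, 0, 0, 0, 0, 0, 0, 0, 0])

```text
time_s: 42.05
tool_pos: [0.6221, 0.1598, 0.294]
tool_rot: [179.4, -0.2, 90.0]
force: [1.3, -1.0, -0.1]
grip_width: 0.0006
grasp_force: 0.0
```

```bash
python3 - <<'E'
from h import *
go(.45,.30,.26,90);print(env.get_obs()['qpos'].round())
E
```

```text
rotz 0.000 xyz [ 0.1402 -0.1721  0.034 ]
[-46.  18.  38.  82. -11.  84.  -8.]
```

send_rows(xyz=[[0.02, -0.03, 0], [0.02, -0.03, 0], [0.02, -0.03, 0], [0.02, -0.03, 0], [0.02, -0.03, 0], [0.02, -0.025, 0], [0, 0, 0], [0, 0, 0]], rotation=[[0, 0, 0], [0, 0, 0], [0, 0, 0], [0, 0, 0], [0, 0, 0], [0, 0, 0], [0, 0, 0], [0, 0, 0]], jaw=[0, 0, 0, 0, 0, 0.5, 0.5, 0.5])

```text
time_s: 42.85
tool_pos: [0.4438, 0.2803, 0.2869]
tool_rot: [-180.0, -0.0, 90.1]
force: [0.6, -0.1, 0.6]
grip_width: 0.0167
grasp_force: 0.0
```

```bash
python3 - <<'E'
from h import *
c=env.read_camera("wrist");np.savez('c9.npz',**{k:np.array(v) for k,v in c.items()})
u,v=map(int,proj(c,[.415,.355,.06]));print(u,v)
y0=max(v-100,0);x0=max(u-130,0)
cv2.imwrite('pics/d1.png',cv2.resize(c['image'][y0:y0+200,x0:x0+260],None,fx=3,fy=3,interpolation=cv2.INTER_CUBIC));print(x0,y0)
E
```

```text
252 106
122 6
```

View pics/d1.png

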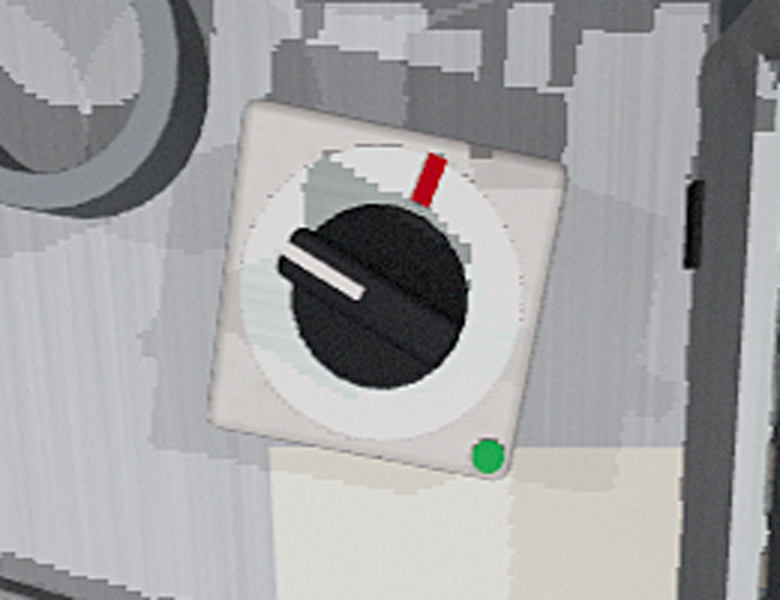

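The picture (right is +x, up is +y) shows the dial disc centred at zoomed (380,296). The white pointer line runs from (360,295) to (285,250), and the red mark is centred at (429,180).

```bash
python3 - <<'E'
from h import *
c=dict(np.load('c9.npz'));P=lambda u,v,z:ray(c,122+u/3,6+v/3,z)[:2]
D=P(380,296,.06);F=P(381,291,.05);M=P(429,180,.052);a,b=P(360,295,.096),P(285,250,.096)
print('D',D,'face',F,'M',M,np.linalg.norm(M-D))
co=np.array([P(*q,.05) for q in[(246,100),(566,172),(505,478),(208,424)]]);print(co.round(3),co.mean(0),np.linalg.norm(np.diff(co,axis=0),axis=1))
A=lambda d:np.degrees(np.arctan2(d[1],d[0]))
C=(D+F)/2;e=co[1]-co[0]
print('mark ang',A(M-C),A(M-F),'timer yaw',A(e),A(co[2]-co[3]),'pointer',A(b-a),A(b-C),'tip r',np.linalg.norm(b-C))
g=A(b-a);go(*C,.20,g+90-180);go(*C,.20,g-90+180);go(*C,.082,90)
E
```

```text
D [0.41094182 0.35700656] face [0.41046272 0.35863406] M [0.42732766 0.39387457] 0.04034533213350444
[[0.368 0.418]
 [0.473 0.397]
 [0.454 0.294]
 [0.348 0.313]] [0.41056744 0.3556559 ] [0.10718422 0.10408119 0.10705977]
mark ang 65.24457114853259 64.42577970957832 timer yaw -11.6156470298885 -10.217080691349755 pointer 149.7736522550542 153.46067001150885 tip r 0.027552819260114568
rotz 0.528 xyz [ 0.0506 -0.0688  0.0869]
rotz -2.614 xyz [-0.0506  0.0688  0.0869]
rotz 0.000 xyz [ 0.0784 -0.034   0.2049]
```

```bash
python3 - <<'E'
from h import *
go(.4107,.3565,.14,151)
E
```

```text
rotz -1.065 xyz [0.0671 0.0509 0.1469]
```

send_rows(xyz=[[0, 0, 0], [0, 0, 0], [0, 0, 0], [0, 0, 0], [0, 0, 0], [0, 0, 0], [0, 0, 0], [0, 0, 0], [0.022, 0.017, 0.03], [0.022, 0.017, 0.03], [0.023, 0.017, 0.03], [0, 0, 0.03], [0, 0, 0.02], [0, 0, 0], [0, 0, 0]], rotation=[[0, 0, -0.133], [0, 0, -0.133], [0, 0, -0.133], [0, 0, -0.133], [0, 0, -0.133], [0, 0, -0.133], [0, 0, -0.133], [0, 0, -0.134], [0, 0, 0], [0, 0, 0], [0, 0, 0], [0, 0, 0], [0, 0, 0], [0, 0, 0], [0, 0, 0]], jaw=[0.55, 0.55, 0.55, 0.55, 0.55, 0.55, 0.55, 0.55, 0.55, 0.55, 0.55, 0.55, 0.55, 0.55, 0.55])

```text
time_s: 44.4
tool_pos: [0.4115, 0.3565, 0.1475]
tool_rot: [-180.0, 0.0, 150.9]
force: [0.6, -0.6, 0.6]
grip_width: 0.0477
grasp_force: 0.0
```

```bash
python3 - <<'E'
from h import *
go(.4107,.3565,.082,151)
E
```

```text
rotz -0.001 xyz [ 0.0006 -0.0004  0.0655]
```

send_rows(xyz=[[0, 0, 0.025], [0, 0, 0.025], [0, 0, 0.014], [0, 0, 0], [0, 0, 0], [0, 0, 0], [0, 0, 0], [0, 0, 0], [0, 0, 0], [0, 0, 0]], rotation=[[0, 0, 0], [0, 0, 0], [0, 0, 0], [0, 0, 0], [0, 0, 0], [0, 0, 0], [0, 0, 0], [0, 0, 0], [0, 0, 0], [0, 0, 0]], jaw=[0.55, 0.55, 0.55, 0.55, 0.1, 0.1, 0.1, 0.1, 0.1, 0.1], newtons=30)

```text
time_s: 45.4
tool_pos: [0.4102, 0.3576, 0.0837]
tool_rot: [180.0, 0.0, 151.1]
force: [-1.4, -0.3, 4.8]
grip_width: 0.0159
grasp_force: 30.0
```

send_rows(xyz=[[0, 0, 0], [0, 0, 0], [0, 0, 0], [0, 0, 0], [0, 0, 0], [0, 0, 0], [0, 0, 0]], rotation=[[0, 0, 0.06], [0, 0, 0.1], [0, 0, 0.1], [0, 0, 0.1], [0, 0, 0.1], [0, 0, 0.1], [0, 0, 0]], jaw=[0.1, 0.1, 0.1, 0.1, 0.1, 0.1, 0.1])

```text
time_s: 46.1
tool_pos: [0.4104, 0.3578, 0.0837]
tool_rot: [180.0, -0.0, 119.0]
force: [-0.2, -1.6, 3.6]
grip_width: 0.0158
grasp_force: 30.0
```

send_rows(xyz=[[0, 0, 0], [0, 0, 0], [0, 0, 0], [0, 0, 0], [0, 0, 0], [0, 0, 0], [0, 0, 0], [0, 0, 0], [0, 0, 0], [0, 0, 0], [0, 0, 0], [0, 0, 0]], rotation=[[0, 0, 0.1], [0, 0, 0.1], [0, 0, 0.1], [0, 0, 0.1], [0, 0, 0.1], [0, 0, 0.1], [0, 0, 0.1], [0, 0, 0.1], [0, 0, 0.1], [0, 0, 0.025], [0, 0, 0], [0, 0, 0]], jaw=[0.1, 0.1, 0.1, 0.1, 0.1, 0.1, 0.1, 0.1, 0.1, 0.1, 0.1, 0.1])

```text
time_s: 47.3
tool_pos: [0.4108, 0.3578, 0.0837]
tool_rot: [180.0, -0.1, 66.1]
force: [1.3, -1.1, 5.8]
grip_width: 0.0157
grasp_force: 30.0
```

Now release, rise, and check.

send_rows(xyz=[[0, 0, 0], [0, 0, 0], [0, 0, 0], [0, 0, 0], [0, 0, -0.03], [0, 0, -0.04], [0, 0, -0.04], [-0.03, 0, -0.04], [-0.03, 0, -0.04], [-0.03, 0, 0], [0, 0, 0], [0, 0, 0]], rotation=[[0, 0, 0], [0, 0, 0], [0, 0, 0], [0, 0, 0], [0, 0, 0], [0, 0, 0], [0, 0, 0], [0, 0, 0], [0, 0, 0], [0, 0, 0], [0, 0, 0], [0, 0, 0]], jaw=[0.55, 0.55, 0.55, 0.55, 0.55, 0.55, 0.55, 0.55, 0.55, 0.55, 0.55, 0.55])

```text
time_s: 48.5
tool_pos: [0.3732, 0.2754, 0.2733]
tool_rot: [-179.9, -0.1, 66.0]
force: [0.3, -0.4, -0.7]
grip_width: 0.0479
grasp_force: 0.0
```

```bash
python3 - <<'E'
from h import *
c=env.read_camera("wrist");np.savez('c10.npz',**{k:np.array(v) for k,v in c.items()})
u,v=map(int,proj(c,[.411,.357,.06]));y0=max(v-60,0);x0=max(u-60,0);print(u,v,x0,y0)
a=cv2.resize(c['image'][y0:y0+120,x0:x0+133],(400,360),interpolation=cv2.INTER_CUBIC)
s=env.read_camera("scene");find(s,.026)
b=cv2.resize(s['image'][120:280,270:448],(400,360))
cv2.imwrite('pics/e1.png',np.hstack([a,b]))
find(env.read_camera("side"),.026)
E
```

```text
282 90 222 30
red c=(0.599,0.415) 0.090x0.021 yaw 179.2 px [401. 180.]
red c=(0.600,0.353) 0.091x0.021 yaw 179.9 px [387. 189.]
red c=(0.609,0.274) 0.082x0.018 yaw 5.8 px [369. 202.]
red c=(0.509,-0.369) 0.033x0.030 yaw 154.0 px [176. 276.]
red c=(0.525,-0.465) 0.033x0.030 yaw 58.0 px [148. 297.]
red c=(0.637,0.462) 0.093x0.019 yaw 179.9 px [289. 151.]
red c=(0.640,0.399) 0.091x0.018 yaw 179.7 px [294. 159.]
red c=(0.512,-0.368) 0.032x0.029 yaw 164.3 px [330. 320.]
red c=(0.527,-0.465) 0.033x0.031 yaw 132.4 px [349. 349.]
```

View pics/e1.png

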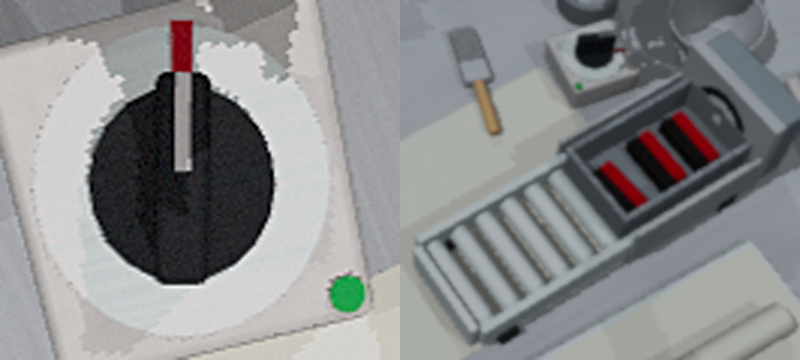

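The left crop shows the pointer, px (183,120), lined up with the red mark at (182,45). The right crop shows the crate against the panel with three bars flat. One number check on whether the crate stayed home.

```bash
python3 - <<'E'
from h import *
s=env.read_camera("scene")
P=lambda u,v,z:ray(s,270+(u-400)*178/400,120+v*160/360,z).round(3)
print(P(566,150,.107),P(626,236,.107),'front',P(690,85,.107),P(748,150,.107),'lip',P(414,245,.057),P(473,338,.057))
E
```

```text
[0.556 0.201 0.107] [0.706 0.191 0.107] front [0.561 0.415 0.107] [0.689 0.414 0.107] lip [ 0.548 -0.041  0.057] [ 0.703 -0.046  0.057]
```

```bash
python3 -c "
from cell import env
print(env.sign_off())"
```

```text
the job is handed in; nothing more can be done
None
```

I handed the job in at about 49 s: all three bars lie flat in the crate and both rounds flat in the tray, the crate is home against the end stop, and the dial pointer is on the red mark (one bar is slightly turned in the crate).

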